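# Press a flask into the sprung cradle of a sample reader

## Robot

A 6-joint arm with a two-finger parallel gripper is mounted at the origin on a cart in front of the work surface, level with it; the furniture and walls round the work are solid. World frame = base frame: x ahead of the robot, y to its left, z up, the work surface at z = 0. Lengths are in m, angles in degrees, forces in N, time in s.
With the tool pointing down it reaches from about 0.375 to 0.75 m from the base axis. Payload 9 kg.
Tool frame: the origin (TCP) lies where the fingers leave the gripper's body, on its centre line; the fingertips stand 73 mm ahead of it and the grasp point (between the pads) lies 54 mm ahead of it (robot.tip_reach is the distance from the TCP to the fingertips, in m); z points along the fingers, y is the direction in which the jaws open and shut (so a half turn about z gives the same grasp; the last joint's range is limited). The gripper opens to 85 mm and grips with 20 to 120 N. Pads are 22 mm wide; open, the fingers measure 114 mm over their backs; the gripper's body (76 mm by 85 mm) begins 54 mm behind the grasp point. The pads swing forward as they close: fully open they stand 13 mm farther back than shut.
Start: joints at [57.829, 5.964, 5.575, 89.605, 0, 77.527], TCP at [0.202, 0.565, 0.304] pointing down, gripper open.
Joint ranges: [-171.21, 171.21], [-48.23, 106.86], [-62.78, 66.21], [-105.2, 120.99], [-86.42, 89.51], [-180, 180]. Speed limits (degrees/s): [127.2, 127.2, 147.25, 180, 180, 180].

## Interface

Orientations are given as [roll, pitch, yaw] about the fixed x, y, z axes, in that order (R = Rz(yaw) Ry(pitch) Rx(roll)).
In Python, from plant import robot gives the robot as it stands. Calls block until the motion is done:
- robot.move_pose(position, orientation): joint-space move of the TCP to a pose.
- robot.line_to(position, vel=0.15, rotation=None, guard=None): straight line of the TCP; rotation=None keeps the orientation; vel is the mean speed in m/s. With guard (N) it stops when the force on the tool has changed by that much, and returns True; else False.
- robot.goto_joints(angles): joint-space move.
- robot.set_gripper(opening): finger opening in m; the grip force is fixed at half the most; returns when the fingers have stopped.
- robot.pause(seconds).
- robot.ik(position, orientation): joint angles nearest the present ones, or None.
- robot.observe(): the state.
- robot.grab_frame(name): name is "side" or "top"; returns the picture (420x560x3 uint8, blue, green, red); there is no depth.
- robot.get_calibration(name): a dict with "vertical_fov" (degrees; the focal length in pixels is half the picture's height over the tangent of half this angle, whatever the lens; pixels are square), "cx", "cy" (the principal point, pixels), "rvec" (rotation vector, rad) and "tvec" (3), from world to camera coordinates, as OpenCV has them. Camera axes: x right, y down, z forward; pixel columns grow to the right and rows downward; lengths in m; the calibration is good to about 2 mm. A picture is of the moment at which its call begins. get_calibration takes no time and is no camera call.
A pose or a line that the arm cannot do raises robot.IKError and nothing moves.
- robot.job_done(): hands the job in, once; it reports no verdict.
The state is a dict: "time": time; "q": joint angles; "qvel": joint speeds; "joint_torque": joint torques, N m; "tool_pos": TCP position; "tcp_rot": TCP orientation; "ft_force": force on the tool from outside, world axes, zero at the start; "torque": the same for the moment, N m; "gripper_width": finger opening in m.
Only numpy, scipy, OpenCV 4.12 (cv2) and the standard library are available. Lean on these libraries where they do the work, as an engineer would, in place of code of your own. Each camera call takes 0.05 s, during which the arm holds its last target. There are 200 camera calls.

## Task

Pull the sample reader's tray out to its stop, then pick up the amber flask and set it upright in the blue sprung ring on the tray. Press the flask down until the ring is at the bottom of its travel and finish while still holding it pressed down there for the reading: do not let go. Do not tip the flask over, and leave the green flask and all the other things on the bench where they stand.

Things in the scene. Friction and masses are not known exactly. Their poses are not given: they have to be found in the camera images.
- reader: The sample reader, a low white instrument fixed to the bench, 200 deep (x) by 220 wide (y) by 86 mm high. Origin: on the bench under the middle of its front face. Its x axis points into the instrument, away from the tray's opening; z up. It may stand turned by up to about 0.2 rad.
- tray (a joint): How far the reader's tray is pulled out: 0 m shut, 0.15 m at the outer stop, growing along the reader's -x. It starts shut or up to 0.03 m open. About 2.5 N of friction, no spring; it stays where it is left.
- tray_handle (a point): Middle of the tray's steel bar handle (moves with the tray; axes as the reader's). Round bar about 10 mm thick, 110 mm long, level along the reader's y, 58 mm above the bench, its centre line 45 mm in front of the tray's grey front panel (170 mm wide, top edge 80 mm above the bench): fingers fit from above, one on each side.
- ring_top (a point): Centre of the blue ring's top face (moves with ring and tray; z up). Ring: outer diameter 68, inner 48, 10 mm thick, on three springs; 115 mm behind the handle's bar; top 55 mm above the bench, 39 when fully pressed. Inside the reader until the tray is out, then 92 mm in front of its front face. With the flask's bulb resting in it, the flask's foot is 11.4 mm below the ring's top.
- cradle (a joint): How far the ring is pressed down: 0 m up, 0.016 m at its lower stop. The springs push up with 4 N at 0, rising by 0.5 N per mm to 12 N at the stop (less the weight of ring and flask); the flask's own weight does not press it down, and the ring springs back up when let go.
- amber_flask: The flask to load: brown-amber, black stopper, 0.09 to 0.18 kg, 126 mm high. Origin: centre of its flat foot (37 mm diameter) on the bench; z up along the neck; round about z. Bulb of 66 mm diameter centred 34 mm above the origin; straight neck with stopper, 26 mm diameter, from 64 to 126 mm. Grip the neck 85 to 115 mm above the origin.
- green_flask: A green flask of the same shape and size, origin likewise. Not to be used; it may stand in either of the two flask places.
- jar_a: Bystander: clear jar with a black cap, 45 mm diameter, 61 mm high; origin at the centre of its underside.
- white_bottle: Bystander: small white bottle with a black cap, 32 mm diameter, 77 mm high; origin at the centre of its underside.
- timer1: Bystander: white digital timer lying face up, 58x62x20 mm; origin at the centre of its underside.
- tape: Bystander: roll of cream tape lying flat, 72 mm diameter, 19 mm high; origin at the centre of its underside.
Not all that is in view belongs to the job. Leave any yellow look-alike of the amber_flask alone.

How it is judged:
By the outcome, as a careful person would: the job done as asked, in the order asked, and still so for the second after the job is handed in, while the arm keeps its last pose, push and grip.
It also fails if it takes over 58 s, if anything falls off the work surface, if the arm or the gripper's body presses on something with over 40 N, if the wrist force passes 120 N, or if a joint passes its speed limit or range.

## Working session

There is one attempt and no reset: what is moved stays moved. The work goes in short steps, each a Python script; the robot and the scene stay as the last script left them, time stands still between calls to the robot, and variables do not carry over. Pictures are saved under pics/ and viewed, about 8 in all and at most 12, crops included, and the job is handed in when it is done.

```bash
mkdir -p pics; ls
python3 - <<'E'
from plant import robot
import cv2
for n in("side","top"):
    cv2.imwrite(f"pics/{n}0.png",robot.grab_frame(n)); print(n,robot.get_calibration(n))
o=robot.observe();print(o["time"],o["tool_pos"],o["tcp_rot"],o["ft_force"])
E
```

```text
pics
side {'vertical_fov': 55.43632396600869, 'cx': 278.1311800239921, 'cy': 207.3978859482982, 'rvec': array([ 2.1163893 , -0.49985466,  0.25117384]), 'tvec': array([-0.52128338,  0.23259745,  1.22608319])}
top {'vertical_fov': 51.433504998593875, 'cx': 275.487586914165, 'cy': 208.36323451771693, 'rvec': array([ 2.14828206, -2.20254739,  0.07419786]), 'tvec': array([0.08725436, 0.58037393, 1.34465002])}
0.1 [0.2020774  0.56470417 0.30320495] [-1.79932015e+02 -1.48648610e-02  1.60303848e+02] [-0.3914381   1.15657381 -0.17149956]
```

View pics/side0.png

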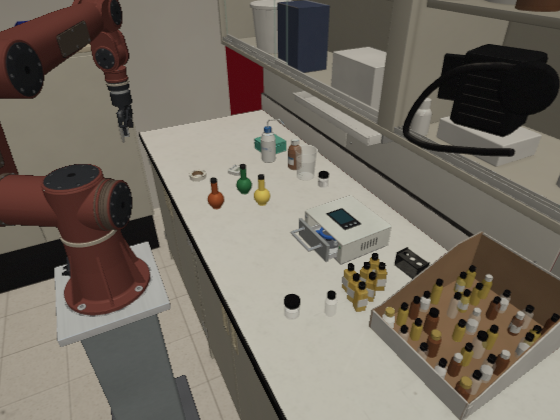

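View pics/top0.png

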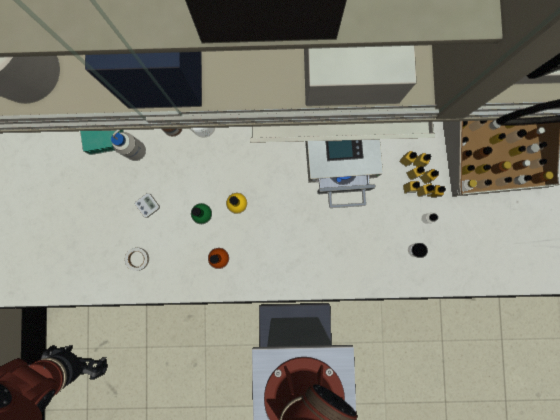

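The side view shows the amber flask at about (215,197), with green and yellow flasks beside it. In the top view it is at about (218,258). The reader is at about (345,160) in the top view, with its tray slightly open and the handle bar near (347,205). Next I'll zoom in and measure.

```bash
cat > h.py <<'E'
import numpy as np, cv2
from plant import robot
def cal(n):
    c=robot.get_calibration(n); f=210/np.tan(np.radians(c["vertical_fov"]/2))
    return np.array([[f,0,c["cx"]],[0,f,c["cy"]],[0,0,1]]),c["rvec"],c["tvec"]
def ray(n,p):
    K,r,t=cal(n); R=cv2.Rodrigues(r)[0]
    return -R.T@t, R.T@np.linalg.inv(K)@[p[0],p[1],1]
def onz(n,p,z):
    o,d=ray(n,p); return o+d*(z-o[2])/d[2]
def tri(ps,pt):
    o,d=ray("side",ps);a,b=ray("top",pt)
    s=np.linalg.lstsq(np.c_[d,-b],a-o,rcond=None)[0]
    A,B=o+s[0]*d,a+s[1]*b
    return (A+B)/2,np.linalg.norm(A-B)
def proj(n,P):
    K,r,t=cal(n); return cv2.projectPoints(np.float64(P).reshape(-1,3),r,t,K,None)[0].reshape(-1,2)
def blob(img,lo,hi,box):
    x0,y0,x1,y1=box; m=cv2.inRange(cv2.cvtColor(img,cv2.COLOR_BGR2HSV),lo,hi)
    k=np.zeros_like(m);k[y0:y1,x0:x1]=m[y0:y1,x0:x1]
    n,l,s,c=cv2.connectedComponentsWithStats(k); i=1+np.argmax(s[1:,4]); return c[i],s[i]
E
python3 - <<'E'
from h import *
t=cv2.imread("pics/top0.png");s=cv2.imread("pics/side0.png")
print(cv2.cvtColor(t,cv2.COLOR_BGR2HSV)[262,222],cv2.cvtColor(s,cv2.COLOR_BGR2HSV)[200,215])
bt=blob(t,(0,120,60),(16,255,255),(195,235,245,285));bs=blob(s,(0,120,60),(16,255,255),(195,165,235,215));print(bt,bs)
print(onz("top",bt[0],.034),onz("side",bs[0],.04),tri(bs[0],bt[0]))
a=cv2.resize(t[130:215,295:395],None,fx=6,fy=6,interpolation=cv2.INTER_CUBIC)
cv2.imwrite("pics/rt.png",a)
a=cv2.resize(s[190:265,285:395],None,fx=7,fy=7,interpolation=cv2.INTER_CUBIC);cv2.imwrite("pics/rs.png",a)
a=cv2.resize(t[180:280,175:265],None,fx=5,fy=5);cv2.imwrite("pics/ft.png",a)
E
```

```text
[ 11 238 134] [ 10 184 136]
(array([219.12145749, 257.46153846]), array([209, 248,  20,  20, 247], dtype=int32)) (array([215.13229572, 197.0233463 ]), array([208, 182,  16,  27, 257], dtype=int32))
[0.43377206 0.25055152 0.034     ] [0.43599645 0.25840004 0.04      ] (array([0.43378696, 0.2489647 , 0.04599969]), np.float64(0.000714397819728995))
```

View pics/rt.png

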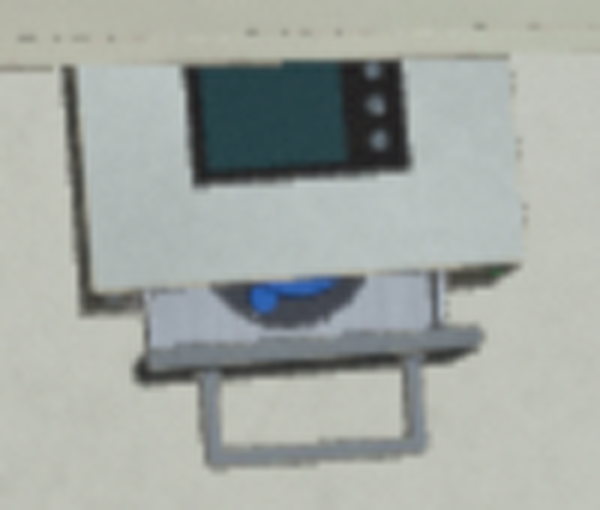

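View pics/rs.png

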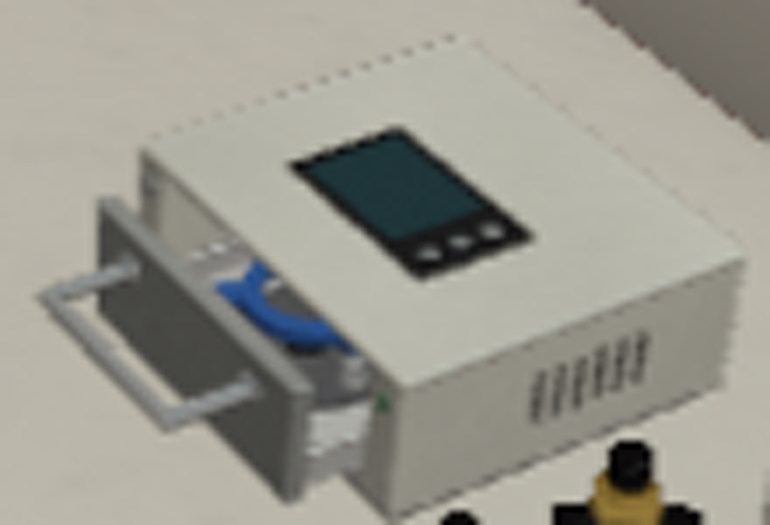

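The crops show the tray partly open. The bar ends are at crop (211,456) and (422,443) in the top view, and at (45,296) and (168,422) in the side view. The reader's front top edge runs from (92,293) to (520,264).

Run:
```python
from h import *
T=lambda x,y:((x+.5)/6-.5+295,(y+.5)/6-.5+130)
S=lambda x,y:((x+.5)/7-.5+285,(y+.5)/7-.5+190)
hl,hr=T(211,456),T(421,443)
A,B=onz("top",hl,.058),onz("top",hr,.058);print("bar",A,B,np.linalg.norm(A-B))
for p,q in((hl,S(45,296)),(hr,S(168,422))):print(tri(q,p))
for q in(S(45,296),S(168,422)):print("s",onz("side",q,.058))
C,D=onz("top",T(92,293),.086),onz("top",T(520,264),.086);print("front",C,D,np.linalg.norm(C-D))
C2,D2=onz("side",S(143,150),.086),onz("side",S(400,388),.086);print("frontS",C2,D2,np.linalg.norm(C2-D2))
for a,b in((A,B),(C,D),(C2,D2)):
    d=a-b;yaw=np.arctan2(-d[0],d[1]);print("yaw",np.degrees(yaw),(a+b)/2)
# check reach for IK
h=(A+B)/2
d=C-D;yaw=np.degrees(np.arctan2(-d[0],d[1]))
from itertools import product
for w in(-180,-90,0,90):
  for z in(.112,.25):
    for e in(0,.15):
      P=[h[0]-e*np.cos(np.radians(yaw)),h[1]-e*np.sin(np.radians(yaw)),z]
      q=robot.ik(P,[180,0,yaw+w]);print(w,z,e,None if q is None else np.round(q))
s=cv2.imread("pics/side0.png");t=cv2.imread("pics/top0.png")
for n,im,bx in(("top",t,(200,240,240,275)),("side",s,(200,170,230,190))):
    print(n,blob(im,(0,0,0),(180,255,60),bx),proj(n,[[.434,.2505,.126],[.434,.2505,.034]]))
```

```text
bar [ 0.58392676 -0.09356038  0.058     ] [ 0.58784203 -0.2004774   0.058     ] 0.10698867653883945
(array([ 0.58383505, -0.09349013,  0.05838967]), np.float64(0.00012843387832790515))
(array([ 0.58862868, -0.20074907,  0.05862168]), np.float64(0.0018317617592720637))
s [ 0.58401084 -0.09302597  0.058     ]
s [ 0.58993116 -0.20033595  0.058     ]
front [ 0.66508471 -0.03361597  0.086     ] [ 0.67410037 -0.24810286  0.086     ] 0.21467629116537992
frontS [ 0.66538332 -0.04229449  0.086     ] [ 0.67496034 -0.25506405  0.086     ] 0.2129849820899857
yaw 2.097218905432262 [ 0.5858844  -0.14701889  0.058     ]
yaw 2.4069335066882425 [ 0.66959254 -0.14085941  0.086     ]
yaw 2.5772141982551537 [ 0.67017183 -0.14867927  0.086     ]
-180 0.112 0 [-26.  10. -10.  70.   0. -29.]
-180 0.112 0.15 [-36. -16. -35.  71.   0. -38.]
-180 0.25 0 [-26.   6.   0.  84.   0. -29.]
-180 0.25 0.15 [-36. -19. -23.  86.   0. -38.]
-90 0.112 0 [ -26.   10.  -10.   70.    0. -119.]
-90 0.112 0.15 [ -36.  -16.  -35.   71.    0. -128.]
-90 0.25 0 [ -26.    6.    0.   84.    0. -119.]
-90 0.25 0.15 [ -36.  -19.  -23.   86.    0. -128.]
0 0.112 0 [-26.  10. -10.  70.   0. 151.]
0 0.112 0.15 [-36. -16. -35.  71.   0. 142.]
0 0.25 0 [-26.   6.   0.  84.   0. 151.]
0 0.25 0.15 [-36. -19. -23.  86.   0. 142.]
90 0.112 0 [-26.  10. -10.  70.   0.  61.]
90 0.112 0.15 [-36. -16. -35.  71.   0.  52.]
90 0.25 0 [-26.   6.   0.  84.   0.  61.]
90 0.25 0.15 [-36. -19. -23.  86.   0.  52.]
top (array([214.03174603, 258.63492063]), array([210, 255,   9,   8,  63], dtype=int32)) [[214.63580552 258.44050903]
 [219.13705103 257.3869869 ]]
side (array([213.07407407, 180.14814815]), array([211, 178,   6,   6,  27], dtype=int32)) [[213.04045075 178.81967399]
 [215.45531982 199.42744402]]
```

Both views agree:
- Amber flask: (0.434, 0.2505).
- Bar: (0.586, -0.147), with yaw about 2.3° and the tray about 27 mm open.

Now I'll pull the tray.

Run:
```python
from h import *
Y=2.3; o=[180,0,Y+90]; u=np.array([np.cos(np.radians(Y)),np.sin(np.radians(Y)),0])
def st(m):
    s=robot.observe();print(m,round(s["time"],2),np.round(s["tool_pos"],4),np.round(s["ft_force"],1),round(s["gripper_width"],4))
b=np.array([.5865,-.147,0])
robot.move_pose(b+[0,0,.22],o); robot.set_gripper(.04); st("above")
g=robot.line_to(b+[0,0,.114],vel=.12,guard=10); st(f"down {g}")
if not g:
    robot.set_gripper(0.0); st("grip")
    p=robot.observe()["tool_pos"]
    g=robot.line_to(p-.11*u,vel=.08,guard=25); st(f"pull1 {g}")
    p=robot.observe()["tool_pos"]
    g=robot.line_to(p-.03*u,vel=.03,guard=15); st(f"pull2 {g}")
    cv2.imwrite("pics/pull.png",np.hstack([cv2.resize(robot.grab_frame(n)[130:280,280:430],(400,400)) for n in("top","side")]))
```

```text
above 3.47 [ 0.5865 -0.147   0.22  ] [ 0.2 -0.5  0.3] 0.0407
down False 4.5 [ 0.587  -0.1472  0.115 ] [-0.2 -0.4  0.4] 0.0398
grip 4.89 [ 0.5869 -0.1472  0.1149] [-1.7  0.4  6.1] 0.0077
pull1 False 6.41 [ 0.4766 -0.1522  0.1149] [-0.1 -5.3  1.5] 0.0075
pull2 True 6.97 [ 0.4651 -0.1528  0.1149] [ 3.5 -0.3 -0.3] 0.0078
```

View pics/pull.png

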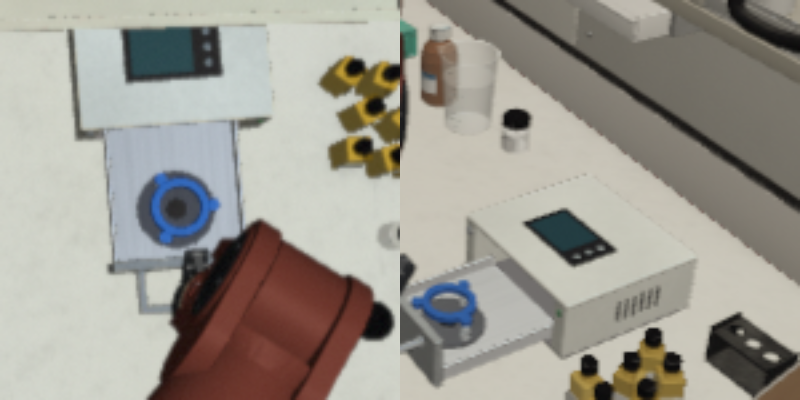

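The tray travelled 122 mm and then met the stop, which matches the 27 mm already open. The ring is in the clear at top-view px of about (347.5,207). I'll release the bar, locate the ring and take the amber flask.

```bash
cat >> h.py <<'E'
Y=2.3; OF=[180,0,Y-180]
def st(m):
    s=robot.observe();print(m,round(s["time"],2),np.round(s["tool_pos"],4),np.round(s["ft_force"],1),round(s["gripper_width"],4))
E
python3 - <<'E'
from h import *
robot.set_gripper(.04); p=np.array(robot.observe()["tool_pos"])
robot.line_to([p[0],p[1],.24],vel=.15); st("up")
f=np.array([.434,.2505,0])
robot.move_pose(f+[0,0,.28],OF); robot.set_gripper(.085); st("above")
t=robot.grab_frame("top");s=robot.grab_frame("side")
cv2.imwrite("pics/t1.png",t);cv2.imwrite("pics/s1.png",s)
g=robot.line_to(f+[0,0,.154],vel=.1,guard=8); st(f"down {g}")
if not g:
    robot.set_gripper(0); st("grip")
    a=robot.grab_frame("side");b=robot.grab_frame("top");cv2.imwrite("pics/g.png",np.hstack([cv2.resize(a[150:230,170:270],(400,320),interpolation=2),cv2.resize(b[200:280,180:280],(400,320),interpolation=2)]))
for n,im,bx in(("top",t,(320,180,375,235)),("side",s,(270,200,330,280))):
    m=cv2.inRange(cv2.cvtColor(im,cv2.COLOR_BGR2HSV),(100,130,90),(125,255,255)); k=m*0; k[bx[1]:bx[3],bx[0]:bx[2]]=m[bx[1]:bx[3],bx[0]:bx[2]]
    c,_=cv2.findContours(k,0,2); h=cv2.convexHull(max(c,key=cv2.contourArea)); e=cv2.fitEllipse(h)
    # centre from hull-of-mask on the ring plane, circle fit of hole
    hole=cv2.findContours(k,cv2.RETR_CCOMP,cv2.CHAIN_APPROX_NONE); H=[x for x,hh in zip(hole[0],hole[1][0]) if hh[3]>=0]
    print(n,e,onz(n,e[0],.055))
    if H:
        x=max(H,key=cv2.contourArea).reshape(-1,2); P=np.array([onz(n,q,.055)[:2] for q in x])
        w=np.linalg.lstsq(np.c_[2*P,np.ones(len(P))],(P**2).sum(1),rcond=None)[0]; print(" hole",w[:2],np.sqrt(w[2]+w[:2]@w[:2])*2)
E
```

```text
up 8.46 [ 0.4647 -0.1528  0.2389] [ 0.1  0.1 -0.2] 0.04
above 10.48 [0.4341 0.2504 0.28  ] [ 0.1  1.  -0.4] 0.0845
down False 11.99 [0.4344 0.2506 0.1547] [ 0.6 -1.2 -0. ] 0.0848
grip 12.57 [0.4341 0.2505 0.1542] [-0.5 -0.5  2.2] 0.0247
top ((346.8081359863281, 206.90530395507812), (25.597267150878906, 26.460166931152344), 42.381473541259766) [ 0.5787882 -0.1458733  0.055    ]
 hole [ 0.57821952 -0.14657241] 0.04891714796860562
side ((297.6439208984375, 243.51275634765625), (15.806119918823242, 23.911048889160156), 94.35248565673828) [ 0.57619453 -0.15385647  0.055     ]
 hole [ 0.57893017 -0.150724  ] 0.04814778366092103
```

View pics/g.png

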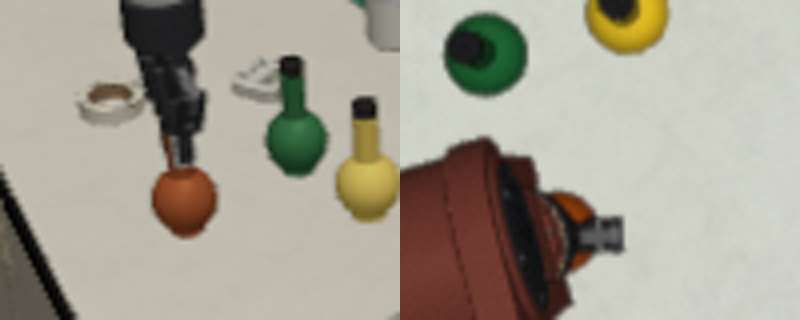

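The amber flask is gripped by the neck (24.7 mm) and stands upright. The ring estimates (top view, side view and handle geometry) agree on about (0.579, -0.148). Now I'll carry the flask over and check from close by.

Run:
```python
from h import *
robot.line_to([.434,.2505,.32],vel=.15); st("lift")
r=np.array([.579,-.148,0])
robot.move_pose(r+[0,0,.30],OF); robot.line_to(r+[0,0,.225],vel=.12); robot.pause(.3); st("over")
a=robot.grab_frame("side");b=robot.grab_frame("top")
cv2.imwrite("pics/s2.png",a);cv2.imwrite("pics/t2.png",b)
p=np.array(robot.observe()["tool_pos"]); 
for n,im,bx in(("side",a,(275,190,330,260)),("top",b,(310,170,390,250))):
    try:
        c,s=blob(im,(0,120,60),(16,255,255),bx);print(n,c,s,"exp bulb ctr",proj(n,p-[0,0,.12]),"exp ring",proj(n,r+[0,0,.055]))
    except Exception as e:print(n,e)
cv2.imwrite("pics/o.png",np.hstack([cv2.resize(a[180:270,260:350],(400,400),interpolation=2),cv2.resize(b[160:250,300:390],(400,400),interpolation=2)]))
```

```text
lift 13.93 [0.4337 0.2504 0.319 ] [-0.2 -0.4 -0.9] 0.0248
over 16.57 [ 0.5792 -0.1481  0.2256] [-0.1  0.7 -0.8] 0.0246
side [297.82848837 229.00290698] [289 211  19  31 344] exp bulb ctr [[297.83264407 229.85924886]] exp ring [[297.53993822 242.24184818]]
top [368.92781104 216.55854957] [ 330  170   60   80 3006] exp bulb ctr [[350.12502953 205.37842023]] exp ring [[347.50141321 206.81871367]]
```

View pics/o.png

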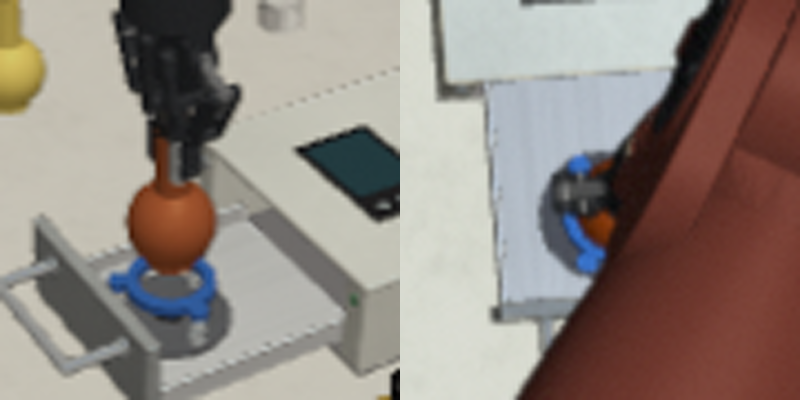

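The flask is upright over the ring, and its bulb is within a pixel of the expected position (298,229) in the side view. Next I'll lower and press.

Run:
```python
from h import *
r=np.array([.579,-.148,0])
g=robot.line_to(r+[0,0,.200],vel=.05,guard=6); st(f"near {g}")
for z in(.196,.192,.188,.184,.181):
    g=robot.line_to(r+[0,0,z],vel=.02,guard=20); st(f"{z} {g}")
    if g:break
a=robot.grab_frame("side");cv2.imwrite("pics/s3.png",a)
cv2.imwrite("pics/p.png",cv2.resize(a[180:270,260:350],(500,500),interpolation=2))
m=np.array([[.579,-.148,.055],[.579,-.148,.039]]);print(proj("side",m),blob(a,(0,120,60),(16,255,255),(275,190,330,260))[0])
```

```text
near False 17.32 [ 0.5789 -0.148   0.1999] [ 0.1  0.2 -0.8] 0.0246
0.196 False 17.67 [ 0.5793 -0.1481  0.1966] [-0.7  0.6  3.3] 0.0245
0.192 False 18.02 [ 0.5792 -0.1481  0.1923] [1.6 0.  3.8] 0.0247
0.188 False 18.37 [ 0.5793 -0.1481  0.1886] [1.3 0.2 6.5] 0.0247
0.184 False 18.72 [ 0.5794 -0.1481  0.1848] [0.2 0.9 7. ] 0.0246
0.181 False 19.02 [ 0.5794 -0.1481  0.182 ] [-0.2  1.6 10.2] 0.0248
[[297.53993822 242.24184818]
 [297.45995924 246.07234469]] [297.78525641 239.125     ]
```

View pics/p.png

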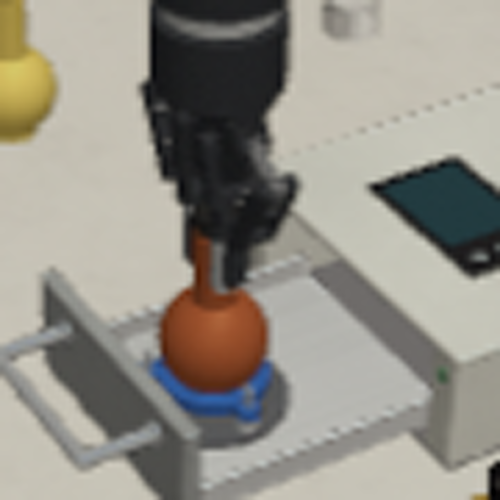

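The flask is seated upright and nearly at the stop; the force follows the spring curve up to about 10 N. I'll press further until the force rises steeply at the hard stop.

Run:
```python
from h import *
for z in(.180,.179,.178,.177,.176,.175,.174,.173,.172):
    robot.line_to([.579,-.148,z],vel=.02); robot.pause(.15)
    f=np.mean([(robot.pause(.02),robot.observe()["ft_force"][2])[1] for _ in range(5)]); st(f"{z} fz {f:.1f}")
    if f>24:break
robot.pause(.7); st("hold")
a=robot.grab_frame("side"); cv2.imwrite("pics/p2.png",cv2.resize(a[140:290,130:350],(800,545),interpolation=2))
```

```text
0.18 fz 10.3 19.55 [ 0.5794 -0.1481  0.1812] [ 0.6 -0.  11.2] 0.0246
0.179 fz 14.0 20.03 [ 0.5796 -0.1482  0.1808] [-0.6  1.  13.8] 0.0245
0.178 fz 19.4 20.52 [ 0.5799 -0.1481  0.1807] [-1.3  1.8 19.3] 0.0248
0.177 fz 23.9 21.0 [ 0.5803 -0.1482  0.1805] [-1.9  3.6 23.9] 0.0245
0.176 fz 28.3 21.48 [ 0.5807 -0.1482  0.1804] [-1.8  4.  29. ] 0.0244
hold 22.18 [ 0.5807 -0.1482  0.1804] [-3.1  4.5 28.8] 0.0252
```

View pics/p2.png

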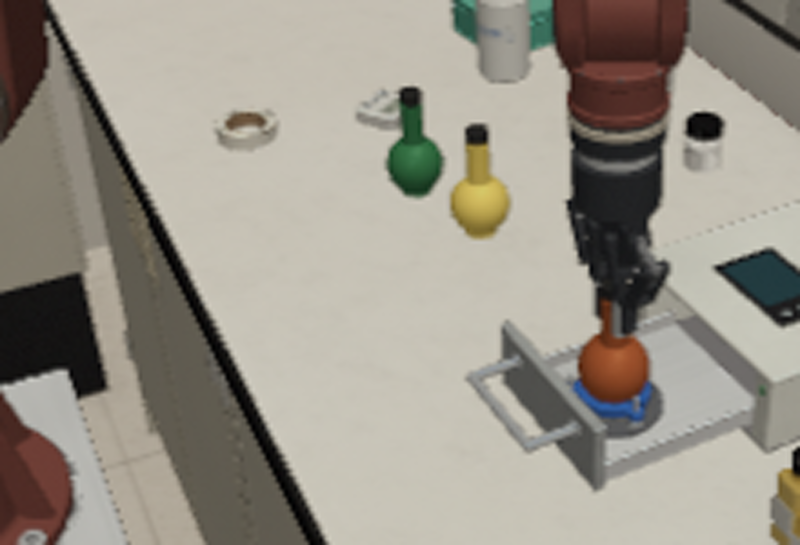

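The force rises steeply while the position stays still (0.1812 to 0.1804), so the ring is at its hard stop. The TCP also drifted 1.5 mm towards +x, which may have nudged the tray inwards. I'll ease the force and pull gently back against the outer stop.

Run:
```python
from h import *
for x in(.578,.577,.576):
    robot.line_to([x,-.148,.1775],vel=.02); robot.pause(.2)
    F=np.mean([(robot.pause(.02),robot.observe()["ft_force"])[1] for _ in range(5)],0); st(f"{x} F {np.round(F,1)}")
    if F[0]>3.5:break
robot.pause(.3); st("hold")
t=robot.grab_frame("top");s=robot.grab_frame("side")
s1=cv2.imread("pics/s1.png");t1=cv2.imread("pics/t1.png")
# tray-handle shift against the picture taken right after the pull
for n,A,B,bx in(("side",s1,s,(288,225,312,262)),("top",t1,t,(325,222,350,242))):
    x0,y0,x1,y1=bx
    tm=cv2.cvtColor(A[y0:y1,x0:x1],6);w=cv2.cvtColor(B[y0-4:y1+4,x0-4:x1+4],6)
    k=cv2.minMaxLoc(cv2.matchTemplate(w,tm,5));print(n,k[1],np.array(k[3])-4)
cv2.imwrite("pics/c.png",np.hstack([cv2.resize(q[215:275,260:320],(390,390),interpolation=2) for q in(s1,s)]))
```

```text
0.578 F [ 1.3  3.1 19.6] 22.77 [ 0.5796 -0.1482  0.1807] [ 1.1  3.6 19. ] 0.025
0.577 F [ 2.2  2.7 18.9] 23.3 [ 0.5787 -0.1483  0.1807] [ 2.4  2.7 18.6] 0.0244
0.576 F [ 3.7  2.8 17.7] 23.83 [ 0.5781 -0.1483  0.1807] [ 3.1  3.4 17.8] 0.0246
hold 24.13 [ 0.5781 -0.1483  0.1807] [ 4.6  3.  17.6] 0.0245
side 0.5440685749053955 [0 0]
top 0.09628715366125107 [2 1]
```

View pics/c.png

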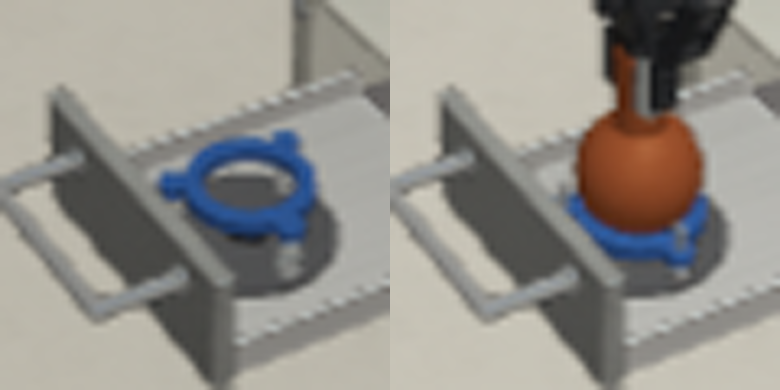

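The side views before and after match: the panel and handle haven't moved, the ring is down, and the flask is upright in it. I'm handing in.

Run:
```python
from h import *
st("before"); robot.job_done(); st("after")
```

```text
before 24.23 [ 0.5781 -0.1482  0.1807] [ 3.7  2.4 17.4] 0.0249
the job is handed in; nothing more can be done
the job is handed in; nothing more can be done
```

I pulled the tray out to its stop, set the amber flask upright in the blue ring and pressed it down. I handed the job in at 24.2 s with the arm still gripping and pressing; no verdict is reported.

**Last checks**
- **Tray:** it was about 27 mm open at the start and travelled about 122 mm until the pull guard tripped, which agrees with the 150 mm stop. While pressing, the arm drifted about 1.5 mm towards closing the tray. I pulled it back against the stop with about 4 N, and the side view showed no shift of the handle.
- **Ring:** the force rose to about 10 N on the springs, then climbed to 28 N with almost no further movement, so the ring is at its lower stop. I eased off to hold it there with about 17–18 N. The gripper height (0.1807 m, expected about 0.1816 m) fits full travel.
- **Flask:** upright in the ring and still held by the neck, with the jaws 25 mm apart.
- **Other things:** the last wide side picture I looked at showed the green and yellow flasks, tape and timer standing undisturbed. I did not measure the bystanders one by one, and the white bottle and one of the jars were outside that crop.
- **Failed check:** the top view could not confirm the tray's final position because the arm hid the handle (match score only 0.10). That check rests on the side view (score 0.54, zero shift) and the force.

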